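Release the charged battery pack from the bench charger

TASK

The charged battery pack is locked in the bench charger by a spring catch. With the fingertips, press the orange release bar fully down and, keeping it held down, push the pack by its dark grip bar away from the contact block, towards the charger's open front end, until the pack's rear end has slid past the catch; then let the release bar spring back up and take the hand away. Leave the pack lying flat between the charger's rails, do not lift it, and do not disturb the other things on the bench.

Things in the scene. Friction and masses are not known exactly. Their poses are not given: they have to be found in the camera images.
- charger: Dark grey one-bay battery charger fixed to the bench, base 254 x 152 x 30 mm. Origin on the bench under the middle of the bay; z up, +x to the rear (contact block), -x to the open front end at x = -130 mm, +y to the side with the orange release bar. Base spans y = -66 to +86 mm. The bay's floor is 30 mm above the bench.
- block_top (a point): Middle of the top of the charger's contact block, at charger x = +98 mm, y = 0, 74 mm above the bench. The block is 48 mm long (charger x = +74 to +122) and 116 mm wide, with a green lamp on top.
- bay_front (a point): Middle of the bay floor's open front edge, at charger x = -130 mm, y = 0, 30 mm above the bench. Two low aluminium rails (outer faces at y = +-55 mm, tops 45 mm above the bench) run from here to the contact block; they guide the pack along x and hook over its base flanges.
- pack: Light grey battery pack with four green lamps lying in the bay, 0.65 kg or so, 140 long (x) x 96 wide over its base flanges (y) x 32 mm high, axes parallel to the charger's. Origin at the centre of its underside: when locked, within 2 mm of the charger's x = y = 0, 30 mm above the bench. It must slide 30 mm along the charger's -x for its rear end to be past the catch tooth.
- grip_bar (a point): Middle of the rear (+x) face of the dark grip bar across the pack's flat top, 72 mm above the bench: pack x = +30 mm, 42 mm above its underside. The bar is 12 mm thick (pack x = +18 to +30), 74 mm long along y, and rises from the pack's top (32 mm) to 52 mm above the underside. Pushing this face towards -x slides the pack out.
- release_bar (a joint): Travel of the orange release bar, m: 0 = up (locked), 0.014 = fully down. It goes straight down and springs back by itself: 4 N at the top, 8 N fully down. Its steel catch tooth sits in a notch in the pack's left (+y) base flange and is clear of the pack once the bar is about 0.010 down; it springs up again only after the pack's rear end is past it.
- pad_top (a point): Middle of the top of the release bar's orange pad, 65 long (charger x = -10 to +55 mm) x 30 mm wide (y = +46 to +76 mm), 80 mm above the bench when up, 66 mm fully down. It does not travel with the pack. Fully down it is 4 mm above the pack's flat top and 16 mm below the grip bar's top, so one finger can press it while another, level with it, pushes the grip bar.
- spare_pack: Bystander: a second, discharged pack of the same shape (one amber lamp) lying on the bench to the right (-y side) of the charger; origin at the centre of its underside.
- radio: Bystander: black handheld radio standing upright, 34 x 58 x 118 mm with a 75 mm aerial; origin under its centre.
- tape_roll: Bystander: white roll of tape lying flat, 84 mm diameter, 25 mm high; origin under its centre.
- rinse_bottle: Bystander: pale bottle with a blue cap, 58 mm diameter, 150 mm high; origin under its centre.
Mind the look-alikes: they are no part of the job. Leave any red or yellow look-alike of the pack alone.

How it is judged:
By the outcome, as a careful person would: the job done as asked, in the order asked, and still so for the second after the job is handed in, with the robot touching nothing.
It also fails if it takes over 35 s, if anything falls off the work surface, if the arm or the gripper's body presses on something with over 40 N, if the wrist force passes 120 N, or if a joint passes its speed limit or range.

ROBOT

A 7-joint arm with a two-finger parallel gripper is mounted at the origin on the work surface. World frame = base frame: x ahead of the robot, y to its left, z up, the work surface at z = 0. Lengths are in m, angles in rad, forces in N, time in s.
With the tool pointing down it reaches from about 0.425 to 0.875 m from the base axis. Payload 8.4 kg.
Tool frame: the origin (TCP) lies at the very end of the fingers, on their centre line; the grasp point (between the pads) lies arm.grip_point_offset behind it (arm.grip_point_offset is the distance from the TCP to the grasp point, in m); z points along the fingers, y is the direction in which the jaws open and shut (so a half turn about z gives the same grasp; the last joint's range is limited). The gripper opens to 85 mm and grips with 20 to 120 N. Pads are 22 mm wide; open, the fingers measure 114 mm over their backs; the gripper's body (76 mm by 85 mm) begins 54 mm behind the grasp point. The pads swing forward as they close: fully open they stand 13 mm farther back than shut.
Start: joints at [1.188, 0.333, 0.04, 1.465, -0.013, 1.343, -0.059], TCP at [0.182, -0.624, 0.231] pointing down, gripper open.
Joint ranges: [-2.58, 2.58], [-0.38, 2.09], [-1.3, 1.39], [0.25, 2.4], [-1.5, 4.64], [0.08, 2.09], [-2.65, 2.65]. Speed limits (rad/s): [2.22, 2.22, 2.79, 2.79, 3.14, 3.14, 3.14].

INTERFACE

Orientations are given as a unit quaternion [x, y, z, w].
In Python, from workcell import arm, capture, camera_info, order gives the robot as it stands.
- The arm moves only by the tool arm_command, never from a script. Its argument "series" is a list of rows, each a list of 2 entries, a list of its own where there are three numbers: the shift along the tool's x, y, z in m, then the turn, a rotation vector about the tool's x, y, z in rad. In form: [[[x, y, z], [wx, wy, wz]], ...]. A call has 1 to 20 rows; each row is the pose to reach, as a shift and turn from the pose commanded when the call began, along the tool's axes at that moment; what a row does not reach only later rows make up. A row lasts 1/8 s, in which the tool goes at most 62.5 mm and 10.7 degrees, less where a joint would pass 70% of its speed; a pose out of reach is approached as far as the arm can. A call with a gripper value outside its range is refused whole. "grip" is the opening, from -1 (shut) to 1 (fully open), so that 0 is half open, set as the call begins (left out, the last holds). The fingers move at their own pace and stop on an object; "grip_force" is the grip in N (left out, the last holds). Time passes only in rows, so rows that repeat a pose let the fingers close. It gives the time, the measured TCP pose, the force and the opening at its end, in the units of the state.
- arm.sense(): the state, without advancing time (a new reading comes with each control period).
- capture(name): name is "scene" or "top" or "wrist"; returns the picture (400x640x3 uint8, blue, green, red); there is no depth.
- camera_info(name): a dict with "camera_matrix" (3x3 intrinsics, pixels), "k1" (the pictures are not rectified: a ray, as slopes to the right and down, at radius r is drawn at 1 + k1 r^2 times it, then the intrinsics apply), "pose" (4x4, takes a point from camera to world coordinates); the wrist camera has in their place "T_tool_cam" (4x4, takes a point from camera to tool coordinates, whose origin is the TCP and whose axes are the flange's). Camera axes: x right, y down, z forward; pixel columns grow to the right and rows downward; lengths in m; the calibration is good to about 2 mm. A picture is of the moment at which its call begins: read the wrist's pose just before it. camera_info takes no time and is no camera call.
- order.hand_in(): hands the job in, once; it reports no verdict.
The state is a dict: "clock": time; "q": joint angles; "dq": joint speeds; "joint_torque": joint torques, N m; "tool_pos": TCP position; "orientation": TCP orientation; "force": force on the tool from outside, world axes, zero at the start; "wrist_torque": the same for the moment, N m; "width": finger opening in m.
Only numpy, scipy, OpenCV 4.12 (cv2) and the standard library are available. Lean on these libraries where they do the work, as an engineer would, in place of code of your own. Each camera call takes 0.05 s, during which the arm holds its last target.

## Working session

There is one attempt and no reset: what is moved stays moved. The work goes in short steps, Python scripts to look and compute and a tool call to move; the robot and the scene stay as the last step left them, time stands still between calls to the robot, and variables do not carry over. Pictures are saved under pics/ and viewed, and the job is handed in when it is done.

Besides the shell and the picture viewer there is one more tool, called after "Request:" by a JSON object that holds its "op" and its "data", one argument or row to a line. arm_command: Moves the arm, as the interface text tells. Its arguments: {"type":"object","properties":{"series":{"type":"array","items":{"type":"array"}},"grip":{"type":"number"},"grip_force":{"type":"number"}},"required":["series"]}

```bash
ls; mkdir -p pics; python3 - <<'E'
from workcell import arm, capture, camera_info, order
import cv2
s=arm.sense(); print(s, arm.grip_point_offset)
for n in ["scene","top","wrist"]:
    print(n,camera_info(n)); cv2.imwrite(f"pics/{n}0.png",capture(n))
E
```

```text
pics
{'clock': 0.0, 'q': array([ 1.18780664,  0.33393281,  0.03988421,  1.46625655, -0.01339877,
        1.343295  , -0.05848503]), 'dq': array([-0.00058491,  0.00029455, -0.00013193, -0.00057875,  0.00052755,
       -0.00010806,  0.00186749]), 'joint_torque': array([-7.15418028e-04, -6.58559775e+01,  1.36505876e+00, -4.05577183e+01,
        1.67570938e-02,  1.23665595e-02,  1.27741760e-05]), 'tool_pos': array([ 0.18183821, -0.62358069,  0.23041445]), 'orientation': array([ 9.89950301e-01,  1.41413367e-01, -1.71971120e-04, -7.94419471e-04]), 'force': array([ 0.3042999 , -0.35797455, -0.53927768]), 'wrist_torque': array([-0.0267476 , -0.0366477 ,  0.00964678]), 'width': 0.08541487464949313} 0.0187
scene {'camera_matrix': array([[404.81424443,   0.        , 315.33975482],
       [  0.        , 404.81424443, 200.88186416],
       [  0.        ,   0.        ,   1.        ]]), 'k1': -0.08028678418685636, 'pose': array([[ 0.11788142,  0.72586972, -0.67765561,  1.12387873],
       [ 0.99302336, -0.08415411,  0.0825996 , -0.01165314],
       [ 0.00292904, -0.68266481, -0.73072579,  0.6994296
[... 387 characters left out ...]
  0.0598314 ],
       [-0.01971194, -0.13436719, -0.99073553,  1.13179121],
       [ 0.        ,  0.        ,  0.        ,  1.        ]])}
wrist {'camera_matrix': array([[280.24571659,   0.        , 323.35946182],
       [  0.        , 280.24571659, 197.22946196],
       [  0.        ,   0.        ,   1.        ]]), 'k1': -0.0313055750945603, 'T_tool_cam': array([[ 7.33471935e-05, -9.52670063e-01, -3.04006160e-01,
         7.66021084e-02],
       [ 9.99999949e-01, -2.43907421e-05,  3.17702509e-04,
        -8.23755752e-04],
       [-3.10080605e-04, -3.04006168e-01,  9.52670013e-01,
        -1.43189593e-01],
       [ 0.00000000e+00,  0.00000000e+00,  0.00000000e+00,
         1.00000000e+00]])}
```

View pics/scene0.png

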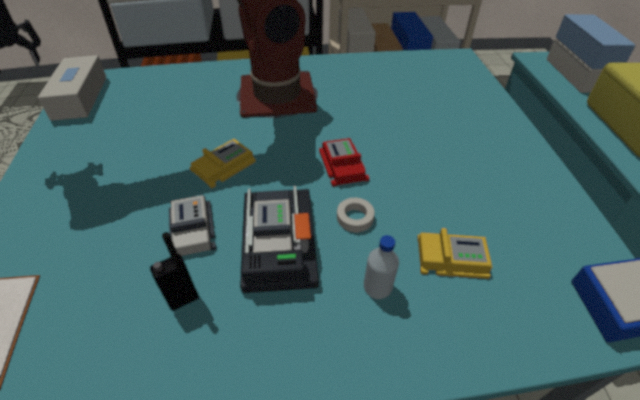

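View pics/top0.png

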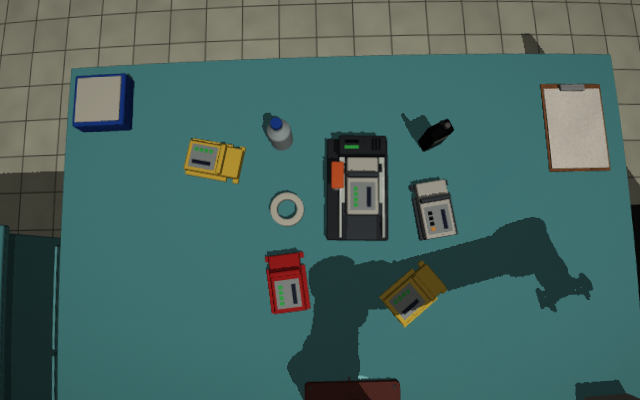

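Top view: the charger is around (357,188), its contact block faces away from the robot and the orange pad is at (337,175). The look-alikes (red, two yellow) are clear of it. I'll enlarge the charger next.

```bash
cat > h.py <<'E'
import numpy as np, cv2
from workcell import arm, capture, camera_info, order
from scipy.spatial.transform import Rotation as R
def ray(n,uv,T=None):
    c=camera_info(n);K=c["camera_matrix"]
    d=np.array([c["k1"],0,0,0,0.])
    p=cv2.undistortPoints(np.array([[uv]],float),K,d)[0,0]
    P=c["pose"] if "pose" in c else T@c["T_tool_cam"]
    return P[:3,3],P[:3,:3]@np.array([p[0],p[1],1])
def onz(n,uv,z,T=None):
    o,d=ray(n,uv,T); return o+d*(z-o[2])/d[2]
def toolT(s):
    T=np.eye(4);T[:3,:3]=R.from_quat(s["orientation"]).as_matrix();T[:3,3]=s["tool_pos"];return T
E
python3 - <<'E'
import cv2
a=cv2.imread("pics/top0.png")[125:250,310:410]
b=cv2.imread("pics/scene0.png")[175:300,230:330]
cv2.imwrite("pics/crop0.png",cv2.resize(cv2.hconcat([a,b]),None,fx=4,fy=4,interpolation=cv2.INTER_CUBIC))
E
```

```text
(no output)
```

View pics/crop0.png

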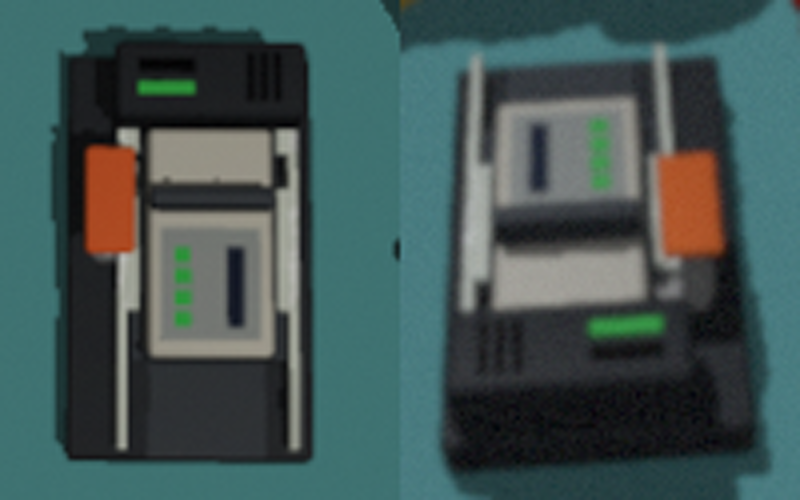

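```bash
python3 - <<'E'
from h import *
for n,f in [("top","pics/top0.png"),("scene","pics/scene0.png")]:
    im=cv2.imread(f);h=cv2.cvtColor(im,cv2.COLOR_BGR2HSV)
    m=cv2.inRange(h,(5,150,120),(16,255,255))
    if n=="top": m[:, :320]=0; m[:,360:]=0; m[:150]=0;m[220:]=0
    else: m[:205]=0;m[245:]=0;m[:,:285]=0;m[:,320:]=0
    c=max(cv2.findContours(m,0,2)[0],key=cv2.contourArea)
    r=cv2.minAreaRect(c);print(n,r,onz(n,r[0],.08),[onz(n,p,.08)[:2].round(4) for p in cv2.boxPoints(r)])
t=lambda x,y:(310+x/4-.375,125+y/4-.375)
for nm,p,z in [("FL",(70,459),.03),("FR",(312,459),.03),("blkTL",(118,44),.074),("blkTR",(305,46),.074),("blkBL",(118,124),.074),("blkBR",(303,124),.074),
 ("railLf",(121,450),.045),("railRf",(295,450),.045),("packFL",(150,356),.062),("packFR",(274,356),.062),("packRL",(150,130),.062),("packRR",(272,130),.062),("gripL",(150,187),.082),("gripR",(274,187),.082)]:
    print(nm,onz("top",t(*p),z).round(4))
E
```

```text
top ((337.5, 174.5), (25.0, 11.0), 90.0) [0.61235518 0.02296593 0.08      ] [array([0.643 , 0.0352]), array([0.6423, 0.009 ]), array([0.582 , 0.0109]), array([0.5827, 0.0369])]
scene ((302.0492248535156, 225.541015625), (24.987863540649414, 13.942503929138184), 84.80557250976562) [0.61281261 0.02431887 0.08      ] [array([0.5799, 0.011 ]), array([0.5798, 0.0394]), array([0.6441, 0.037 ]), array([0.644 , 0.0101])]
FL [0.4617 0.0512 0.03  ]
FR [ 0.458  -0.0963  0.03  ]
blkTL [0.709  0.0159 0.074 ]
blkTR [ 0.7049 -0.097   0.074 ]
blkBL [0.6595 0.0175 0.074 ]
blkBR [ 0.6567 -0.0936  0.074 ]
railLf [0.4657 0.0205 0.045 ]
railRf [ 0.4631 -0.0842  0.045 ]
packFL [0.5204 0.0022 0.062 ]
packFR [ 0.5185 -0.0717  0.062 ]
packRL [ 0.6581 -0.0023  0.062 ]
packRR [ 0.6562 -0.0763  0.062 ]
gripL [0.6189 0.     0.082 ]
gripR [ 0.617  -0.0735  0.082 ]
```

Request:
{"op": "arm_command", "data": {
  "series": [
    [[0.019,-0.0145,0],[0,0,0.01]],
    [[0.057,-0.0435,0],[0,0,0.03]],
    [[0.095,-0.0725,0],[0,0,0.05]],
    [[0.133,-0.1015,0],[0,0,0.07]],
    [[0.171,-0.1305,0],[0,0,0.09]],
    [[0.209,-0.1595,0],[0,0,0.11]],
    [[0.247,-0.1885,0],[0,0,0.13]],
    [[0.285,-0.2175,0],[0,0,0.15]],
    [[0.323,-0.2465,0],[0,0,0.17]],
    [[0.361,-0.2755,0],[0,0,0.19]],
    [[0.399,-0.3045,0],[0,0,0.21]],
    [[0.437,-0.3335,0],[0,0,0.23]],
    [[0.475,-0.3625,0],[0,0,0.25]],
    [[0.513,-0.3915,0],[0,0,0.27]],
    [[0.551,-0.4205,0],[0,0,0.29]],
    [[0.589,-0.4495,0],[0,0,0.31]],
    [[0.607,-0.4635,0],[0,0,0.312]],
    [[0.607,-0.4635,0],[0,0,0.312]],
    [[0.607,-0.4635,0],[0,0,0.312]]
  ],
  "grip": 0.13,
  "grip_force": 40
}}

```text
clock: 2.52
tool_pos: [0.6345, -0.0102, 0.231]
orientation: [1.0, -0.015, -0.0, 0.0]
force: [-0.2, -0.5, 0.2]
width: 0.0486
```

```bash
python3 - <<'E'
from h import *
s=arm.sense();print(s["clock"],s["tool_pos"],R.from_quat(s["orientation"]).as_matrix().round(4),s["force"],s["width"],s["q"])
cv2.imwrite("pics/w1.png",capture("wrist"))
E
```

```text
2.525 [ 0.63451802 -0.0101589   0.23100438] [[ 9.996e-01 -2.910e-02 -8.000e-04]
 [-2.910e-02 -9.996e-01 -6.000e-04]
 [-8.000e-04  6.000e-04 -1.000e+00]] [-0.21167685 -0.5471317   0.18987915] 0.04858578610485387 [ 0.29891123  0.34003146 -0.45359121  1.48408813  0.1507388   1.35289135
 -1.7646962 ]
```

View pics/w1.png

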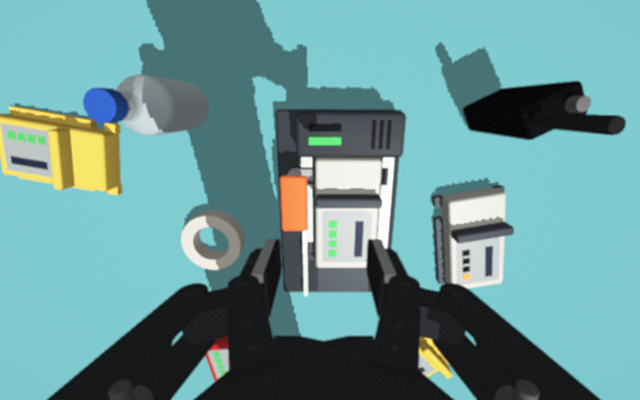

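```bash
python3 - <<'E'
from h import *
T=toolT(arm.sense());im=cv2.imread("pics/w1.png")
h=cv2.cvtColor(im,cv2.COLOR_BGR2HSV);m=cv2.inRange(h,(5,120,120),(16,255,255));m[:170]=0;m[240:]=0;m[:,:270]=0;m[:,320:]=0
c=max(cv2.findContours(m,0,2)[0],key=cv2.contourArea);r=cv2.minAreaRect(c);print(r,cv2.boundingRect(c))
C=np.array([.588,-.0375]);a=-.0285;Q=np.array([[np.cos(a),-np.sin(a)],[np.sin(a),np.cos(a)]])
def ch(p): return ((p[:2]-C)@Q).round(4)
print("pad c",ch(onz("wrist",r[0],.08,T)),[ch(onz("wrist",p,.08,T)) for p in cv2.boxPoints(r)])
print("tcp",ch(T[:3,3]))
for nm,p,z in [("blkTL",(278,110),.074),("blkTR",(405,111),.074),("FL",(284,290),.03),("FR",(394,291),.03),("gripL",(317,195),.082),("gripR",(380,195),.082)]:
  print(nm,ch(onz("wrist",p,z,T)))
cr=np.vstack([cv2.resize(im[100:300,250:420],None,fx=3,fy=3,interpolation=cv2.INTER_CUBIC)]);cv2.imwrite("pics/w1c.png",cr)
E
```

```text
((293.0, 203.0), (56.0, 28.0), 90.0) (279, 175, 29, 57)
pad c [0.0215 0.0622] [array([0.0534, 0.0762]), array([0.0533, 0.046 ]), array([-0.0125,  0.0473]), array([-0.0125,  0.0794])]
tcp [0.0457 0.0282]
blkTL [0.1204 0.0749]
blkTR [ 0.1194 -0.0558]
FL [-0.1288  0.0856]
FR [-0.1311 -0.0741]
gripL [0.0314 0.0354]
gripR [ 0.0313 -0.0335]
```

View pics/w1c.png

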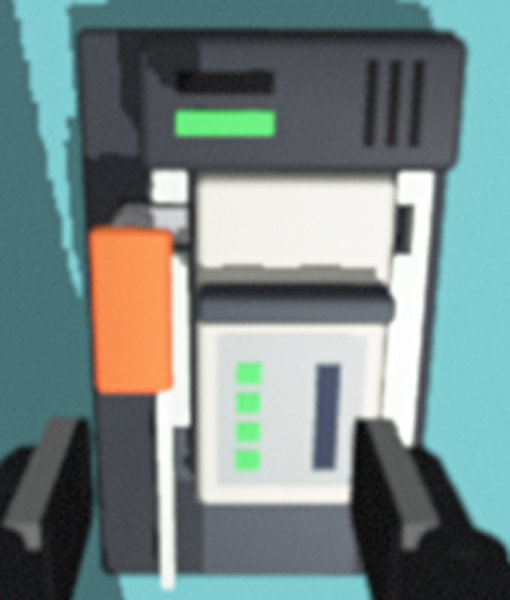

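Request:
{"op": "arm_command", "data": {
  "series": [
    [[0.001,0,0.02],[0,0,0]],
    [[0.002,0,0.05],[0,0,0]],
    [[0.002,0,0.08],[0,0,0]],
    [[0.002,0,0.11],[0,0,0]],
    [[0.002,0,0.13],[0,0,0]],
    [[0.002,0,0.141],[0,0,0]],
    [[0.002,0,0.141],[0,0,0]],
    [[0.002,0,0.141],[0,0,0]]
  ]
}}

```text
clock: 3.58
tool_pos: [0.6376, -0.0091, 0.0914]
orientation: [1.0, -0.014, 0.001, -0.0]
force: [0.4, 0.1, -0.2]
width: 0.0482
```

```bash
python3 - <<'E'
from h import *
s=arm.sense();print(s["clock"],s["tool_pos"],s["force"])
cv2.imwrite("pics/w2.png",capture("wrist"));
b=capture("scene")[150:310,210:350];cv2.imwrite("pics/s2.png",cv2.resize(b,None,fx=4,fy=3.75))
E
```

```text
3.575 [ 0.6376176  -0.00908999  0.09137485] [ 0.43449998  0.11737527 -0.23522608]
```

View pics/w2.png

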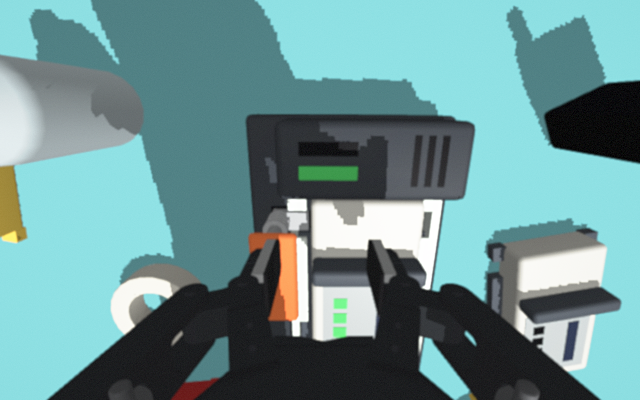

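View pics/s2.png

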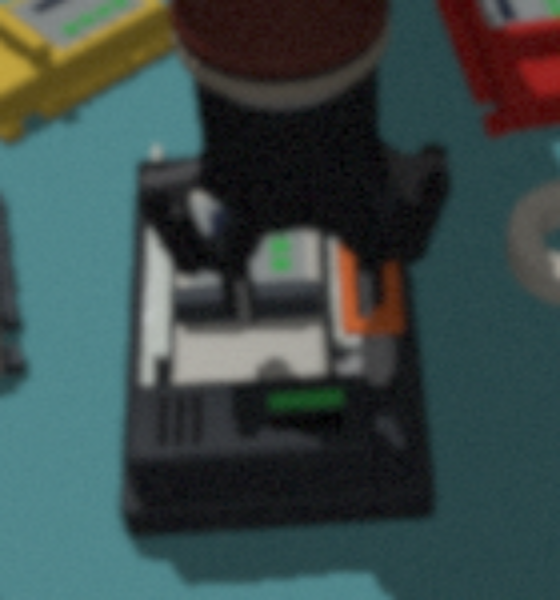

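```bash
python3 - <<'E'
from h import *
c=camera_info("wrist");X=np.linalg.inv(c["T_tool_cam"])
for z in (-.003,-.008,-.013):
  for x in (-.011,0,.011):
    P=np.array([[x,y,z] for y in (-.039,-.024,.024,.039)])
    print(z,x,cv2.projectPoints(P,cv2.Rodrigues(X[:3,:3])[0],X[:3,3],c["camera_matrix"],np.array([c["k1"],0,0,0,0]))[0][:,0].round(0).tolist())
c=camera_info("scene");X=np.linalg.inv(c["pose"]);T=toolT(arm.sense())
for z in (-.003,-.008):
  for x in (-.011,.011):
    P=np.array([(T@[x,y,z,1])[:3] for y in (-.038,-.024,.024,.038)])
    p=cv2.projectPoints(P,cv2.Rodrigues(X[:3,:3])[0],X[:3,3],c["camera_matrix"],np.array([c["k1"],0,0,0,0]))[0][:,0]
    print("scene crop",z,x,((p-[210,150])*[4,3.75]).round(0).tolist())
im=cv2.imread("pics/w2.png");cv2.imwrite("pics/w2c.png",cv2.resize(im[220:340,220:420],None,fx=4,fy=4,interpolation=cv2.INTER_CUBIC))
E
```

```text
-0.003 -0.011 [[256.0, 268.0], [282.0, 268.0], [366.0, 268.0], [392.0, 268.0]]
-0.003 0 [[255.0, 251.0], [281.0, 251.0], [367.0, 251.0], [394.0, 251.0]]
-0.003 0.011 [[253.0, 233.0], [280.0, 233.0], [368.0, 233.0], [395.0, 233.0]]
-0.008 -0.011 [[254.0, 273.0], [281.0, 273.0], [367.0, 273.0], [394.0, 273.0]]
-0.008 0 [[252.0, 255.0], [280.0, 256.0], [368.0, 256.0], [396.0, 255.0]]
-0.008 0.011 [[251.0, 237.0], [279.0, 237.0], [369.0, 237.0], [397.0, 237.0]]
-0.013 -0.011 [[252.0, 278.0], [280.0, 278.0], [369.0, 278.0], [396.0, 278.0]]
-0.013 0 [[250.0, 260.0], [279.0, 260.0], [370.0, 260.0], [398.0, 260.0]]
-0.013 0.011 [[248.0, 241.0], [277.0, 241.0], [371.0, 241.0], [400.0, 241.0]]
scene crop -0.003 -0.011 [[381.0, 287.0], [352.0, 289.0], [252.0, 295.0], [223.0, 297.0]]
scene crop -0.003 0.011 [[384.0, 320.0], [355.0, 322.0], [253.0, 329.0], [223.0, 331.0]]
scene crop -0.008 -0.011 [[381.0, 281.0], [351.0, 282.0], [251.0, 289.0], [222.0, 290.0]]
scene crop -0.008 0.011 [[384.0, 314.0], [354.0, 316.0], [252.0, 322.0], [222.0, 324.0]]
```

View pics/w2c.png

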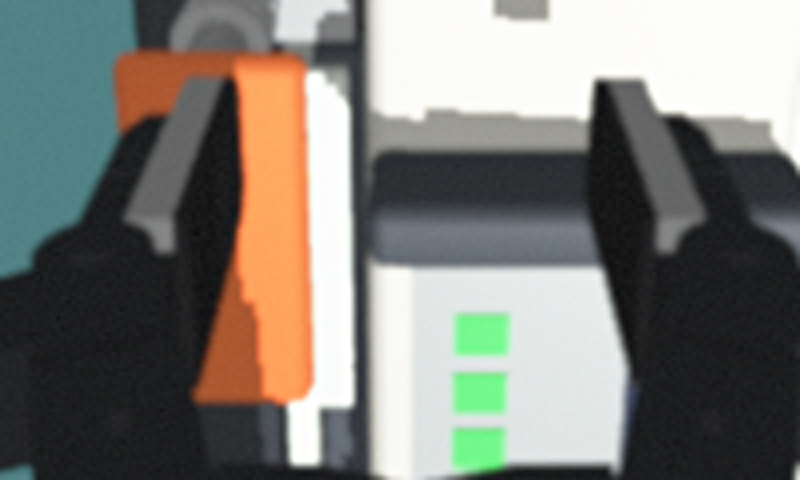

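Request:
{"op": "arm_command", "data": {
  "series": [
    [[0,0,0.006],[0,0,0]],
    [[0,0,0.012],[0,0,0]],
    [[0,0,0.016],[0,0,0]],
    [[0,0,0.018],[0,0,0]],
    [[0,0,0.018],[0,0,0]]
  ]
}}

```text
clock: 4.3
tool_pos: [0.637, -0.0091, 0.0725]
orientation: [1.0, -0.014, 0.0, -0.0]
force: [-2.3, -0.4, 5.6]
width: 0.0481
```

Request:
{"op": "arm_command", "data": {
  "series": [
    [[0,0,0.002],[0,0,0]],
    [[0,0,0.004],[0,0,0]],
    [[0,0,0.004],[0,0,0]]
  ]
}}

```text
clock: 4.68
tool_pos: [0.637, -0.0091, 0.0687]
orientation: [1.0, -0.014, 0.0, -0.0]
force: [-2.4, -0.5, 5.6]
width: 0.0481
```

Request:
{"op": "arm_command", "data": {
  "series": [
    [[0,0,0.002],[0,0,0]],
    [[0,0,0.003],[0,0,0]],
    [[0,0,0.003],[0,0,0]]
  ]
}}

```text
clock: 5.05
tool_pos: [0.637, -0.0091, 0.0658]
orientation: [1.0, -0.014, 0.0, 0.0]
force: [-2.3, -0.4, 7.4]
width: 0.048
```

```bash
python3 - <<'E'
from h import *
s=arm.sense();print(s["clock"],s["tool_pos"],s["force"],s["wrist_torque"])
im=capture("wrist");cv2.imwrite("pics/w3c.png",cv2.resize(im[200:340,220:420],None,fx=4,fy=4,interpolation=cv2.INTER_CUBIC))
E
```

```text
5.05 [ 0.63703079 -0.00907839  0.06583218] [-2.33633545 -0.3721961   7.41112712] [0.09808978 0.49142198 0.10452065]
```

View pics/w3c.png

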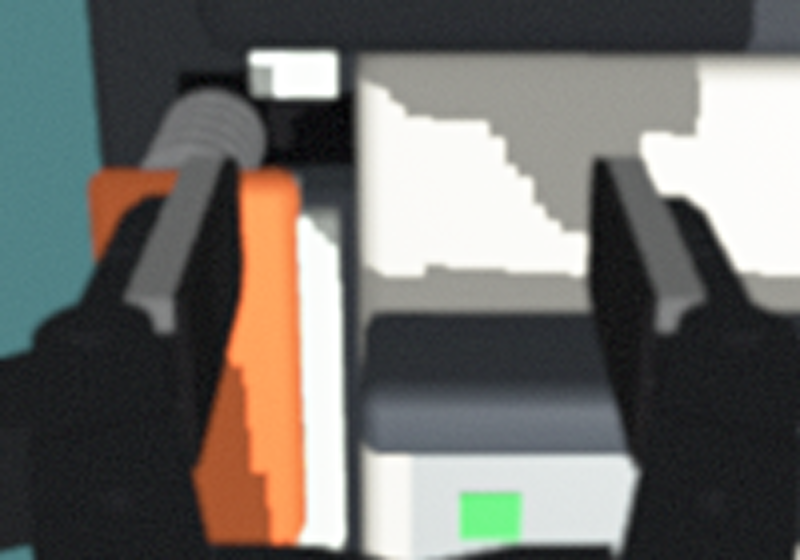

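Request:
{"op": "arm_command", "data": {
  "series": [
    [[0,0,0.002],[0,0,0]],
    [[0,0,0.003],[0,0,0]],
    [[0,0,0.003],[0,0,0]]
  ]
}}

```text
clock: 5.48
tool_pos: [0.6371, -0.0091, 0.0633]
orientation: [1.0, -0.014, 0.0, 0.0]
force: [-3.6, -0.8, 9.7]
width: 0.0479
```

Request:
{"op": "arm_command", "data": {
  "series": [
    [[0,0,0.001],[0,0,0]],
    [[0,0,0.002],[0,0,0]],
    [[0,0,0.002],[0,0,0]]
  ]
}}

```text
clock: 5.85
tool_pos: [0.6373, -0.009, 0.0629]
orientation: [1.0, -0.014, 0.001, 0.0]
force: [-9.5, -1.0, 21.9]
width: 0.0483
```

Request:
{"op": "arm_command", "data": {
  "series": [
    [[-0.003,0,0],[0,0,0]],
    [[-0.006,0,0],[0,0,0]],
    [[-0.009,0,0],[0,0,0]],
    [[-0.012,0,0],[0,0,0]],
    [[-0.015,0,0],[0,0,0]],
    [[-0.018,0,0],[0,0,0]],
    [[-0.02,0,0],[0,0,0]],
    [[-0.02,0,0],[0,0,0]]
  ]
}}

```text
clock: 6.85
tool_pos: [0.6214, -0.0084, 0.0633]
orientation: [1.0, -0.014, 0.005, -0.0]
force: [8.3, -0.9, 9.4]
width: 0.0485
```

```bash
python3 - <<'E'
from h import *
s=arm.sense();print(s["clock"],s["tool_pos"],s["force"],s["wrist_torque"])
im=capture("wrist");cv2.imwrite("pics/w4c.png",cv2.resize(im[150:340,220:420],None,fx=3,fy=3,interpolation=cv2.INTER_CUBIC))
E
```

```text
6.85 [ 0.62137362 -0.00842893  0.06331283] [ 8.28225402 -0.94169092  9.4242711 ] [ 0.25046779 -1.9428667  -0.13293921]
```

View pics/w4c.png

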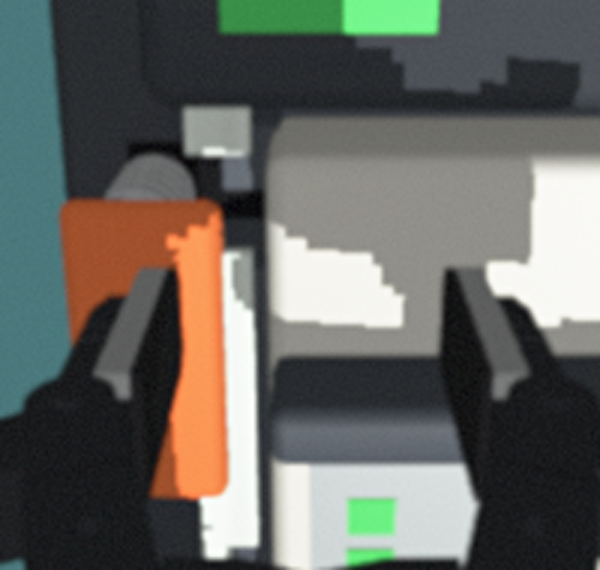

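Request:
{"op": "arm_command", "data": {
  "series": [
    [[0,0,0.001],[0,0,0]],
    [[-0.003,0,0.0015],[0,0,0]],
    [[-0.006,0,0.0015],[0,0,0]],
    [[-0.009,0,0.0015],[0,0,0]],
    [[-0.01,0,0.0015],[0,0,0]],
    [[-0.01,0,0.0015],[0,0,0]]
  ]
}}

```text
clock: 7.65
tool_pos: [0.6133, -0.0081, 0.0632]
orientation: [1.0, -0.015, 0.007, -0.0]
force: [11.6, -1.3, 13.8]
width: 0.0483
```

```bash
python3 - <<'E'
from h import *
s=arm.sense();print(s["clock"],s["tool_pos"],s["force"],s["wrist_torque"])
im=capture("wrist");cv2.imwrite("pics/w5c.png",cv2.resize(im[150:340,220:420],None,fx=3,fy=3,interpolation=cv2.INTER_CUBIC))
im=capture("top");cv2.imwrite("pics/t5c.png",cv2.resize(im[125:250,310:410],None,fx=4,fy=4,interpolation=cv2.INTER_CUBIC))
E
```

```text
7.65 [ 0.61332436 -0.00807488  0.06319893] [11.56156185 -1.34985031 13.83842367] [ 0.27357642 -2.64602031 -0.19663092]
```

View pics/w5c.png

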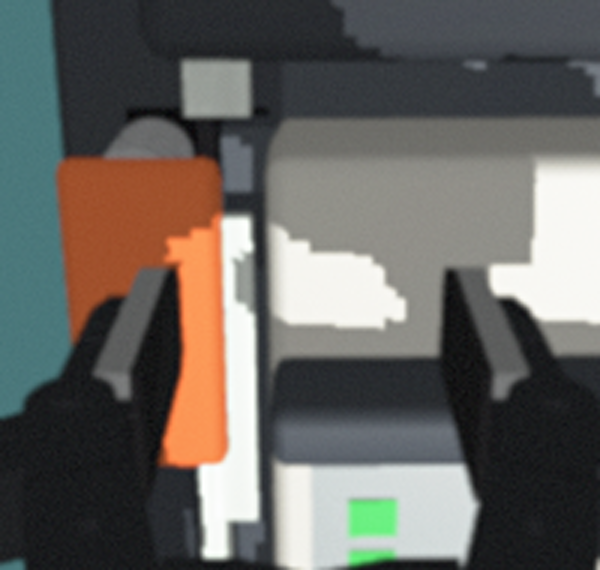

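View pics/t5c.png

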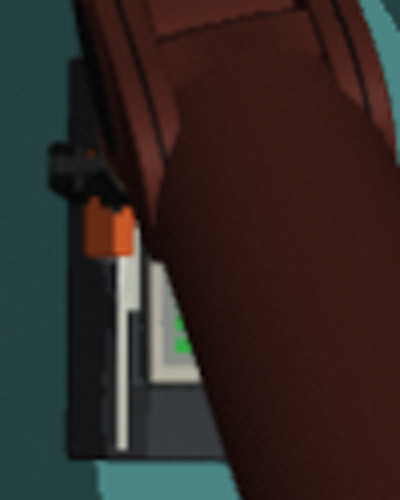

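Request:
{"op": "arm_command", "data": {
  "series": [
    [[-0.003,0,0.0003],[0,0,0]],
    [[-0.006,0,0.0005],[0,0,0]],
    [[-0.009,0,0.0008],[0,0,0]],
    [[-0.012,0,0.001],[0,0,0]],
    [[-0.015,0,0.001],[0,0,0]],
    [[-0.017,0,0.001],[0,0,0]],
    [[-0.018,0,0.001],[0,0,0]],
    [[-0.018,0,0.001],[0,0,0]]
  ]
}}

```text
clock: 8.75
tool_pos: [0.5968, -0.0074, 0.0632]
orientation: [1.0, -0.015, 0.008, -0.001]
force: [15.1, -0.1, 17.1]
width: 0.0483
```

```bash
python3 - <<'E'
from h import *
s=arm.sense();print(s["clock"],s["tool_pos"],s["force"],s["wrist_torque"])
T=toolT(s)
im=capture("wrist");cv2.imwrite("pics/w6c.png",cv2.resize(im[100:340,210:430],None,fx=2.5,fy=2.5,interpolation=cv2.INTER_CUBIC));cv2.imwrite("pics/w6.png",im)
im=capture("top");cv2.imwrite("pics/t6c.png",cv2.resize(im[125:250,310:410],None,fx=4,fy=4,interpolation=cv2.INTER_CUBIC))
E
```

```text
8.75 [ 0.59681505 -0.00741552  0.06315004] [15.09912807 -0.06602715 17.14152574] [ 0.33730672 -3.19623513 -0.21643394]
```

View pics/w6c.png

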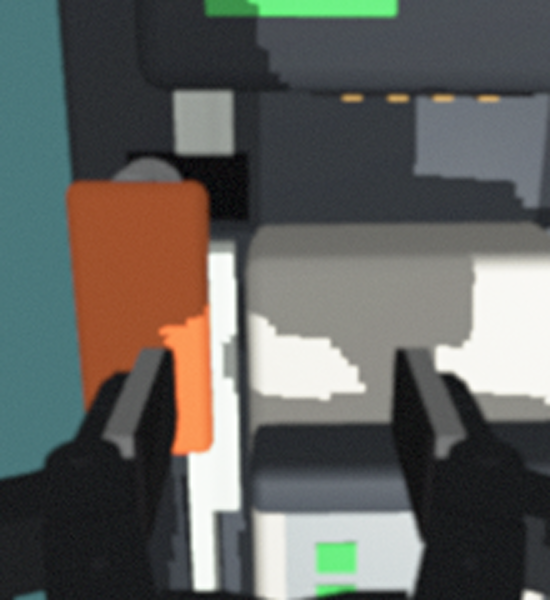

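View pics/t6c.png

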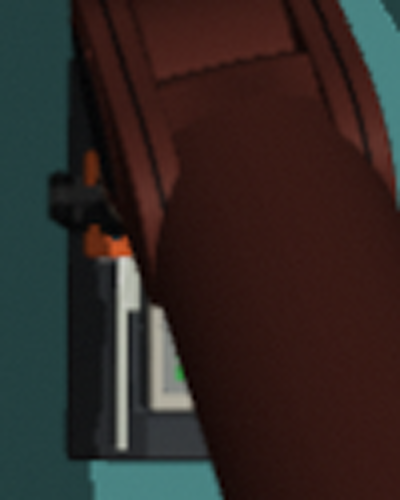

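```bash
python3 - <<'E'
from h import *
T=toolT(arm.sense())
C=np.array([.588,-.0375]);a=-.0285;Q=np.array([[np.cos(a),-np.sin(a)],[np.sin(a),np.cos(a)]])
ch=lambda p: ((p[:2]-C)@Q*1000).round(1)
f=lambda x,y:(210+x/2.5-.3,100+y/2.5-.3)
print("tcp",ch(T[:3,3]))
for nm,p,zs in [("block front top",(250,88),(.074,.07)),("pack rear topsurf",(350,255),(.062,)),("pack rear lowest",(350,226),(.04,.05,.058)),("pad rear",(140,183),(.066,)),("pad front",(190,452),(.066,)),("bar front top?",(340,470),(.08,.082)),("pocket front",(225,222),(.03,)),("pocket rear",(225,155),(.03,))]:
  print(nm,[ch(onz("wrist",f(*p),z,T)) for z in zs])
t=lambda x,y:(310+x/4-.375,125+y/4-.375)
print("packfront top",ch(onz("top",t(165,408),.062)),"before",ch(onz("top",t(165,356),.062)))
E
```

```text
tcp [ 8.  30.3]
block front top [array([72.2, 37. ]), array([71.9, 37.2])]
pack rear topsurf [array([35.6, 16.3])]
pack rear lowest [array([36.2, 14.3]), array([38.9, 15.3]), array([41.1, 16.1])]
pad rear [array([52.5, 60.3])]
pad front [array([-11.2,  52.6])]
bar front top? [array([-6.3, 18.8]), array([-5., 19.])]
pocket front [array([34.6, 46.2])]
pocket rear [array([52.2, 45.8])]
packfront top [-99.7  28.9] before [-68.7  28.8]
```

Request:
{"op": "arm_command", "data": {
  "series": [
    [[-0.002,0,0],[0,0,0]],
    [[-0.004,0,0],[0,0,0]],
    [[-0.004,0,0],[0,0,0]],
    [[-0.004,0,0],[0,0,0]]
  ]
}}

```text
clock: 9.35
tool_pos: [0.5927, -0.0073, 0.0631]
orientation: [1.0, -0.014, 0.008, -0.001]
force: [13.6, -0.3, 19.6]
width: 0.0479
```

Request:
{"op": "arm_command", "data": {
  "series": [
    [[0.004,0,-0.0005],[0,0,0]],
    [[0.008,0,-0.001],[0,0,0]],
    [[0.012,0,-0.0015],[0,0,0]],
    [[0.012,0,-0.0015],[0,0,0]]
  ]
}}

```text
clock: 9.85
tool_pos: [0.594, -0.007, 0.0626]
orientation: [1.0, -0.013, -0.003, 0.001]
force: [-30.2, -0.5, 48.4]
width: 0.0481
```

```bash
python3 - <<'E'
from h import *
s=arm.sense();print(s["clock"],s["tool_pos"],s["force"],s["wrist_torque"])
im=capture("wrist");cv2.imwrite("pics/w7c.png",cv2.resize(im[100:340,210:430],None,fx=2.5,fy=2.5,interpolation=cv2.INTER_CUBIC))
E
```

```text
9.85 [ 0.59403267 -0.00702808  0.06256008] [-30.21871661  -0.45186632  48.35746168] [1.12509897 6.87337408 0.86451254]
```

View pics/w7c.png

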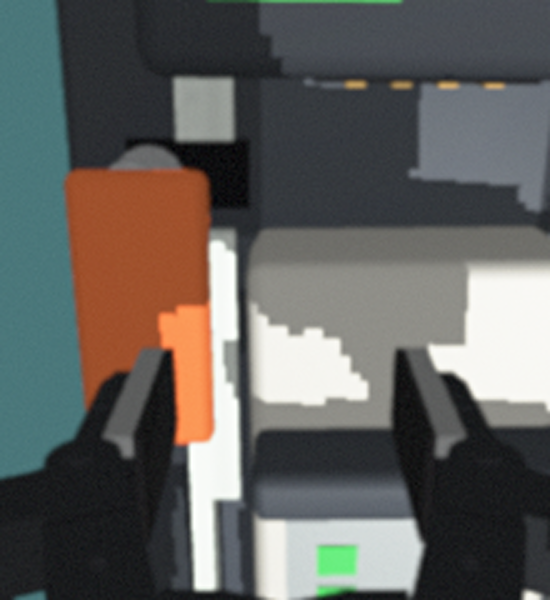

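Request:
{"op": "arm_command", "data": {
  "series": [
    [[-0.003,0,-0.003],[0,0,0]],
    [[-0.003,0,-0.008],[0,0,0]],
    [[-0.002,0,-0.013],[0,0,0]],
    [[0,0,-0.02],[0,0,0]],
    [[0,0,-0.035],[0,0,0]],
    [[0,0,-0.06],[0,0,0]],
    [[0,0,-0.1],[0,0,0]],
    [[0,0,-0.14],[0,0,0]],
    [[0,0,-0.17],[0,0,0]],
    [[0,0,-0.17],[0,0,0]],
    [[0,0,-0.17],[0,0,0]]
  ]
}}

```text
clock: 11.28
tool_pos: [0.5967, -0.0082, 0.2291]
orientation: [1.0, -0.014, -0.0, 0.0]
force: [0.0, -0.4, -0.4]
width: 0.0481
```

```bash
python3 - <<'E'
from h import *
s=arm.sense();print(s["clock"],s["tool_pos"],s["force"],R.from_quat(s["orientation"]).as_matrix().round(3))
im=capture("wrist");cv2.imwrite("pics/w8.png",im)
cv2.imwrite("pics/s8.png",capture("scene"))
E
```

```text
11.275 [ 0.59673412 -0.008151    0.22905423] [ 0.00600951 -0.43000966 -0.36821001] [[ 1.    -0.028 -0.   ]
 [-0.028 -1.    -0.   ]
 [-0.     0.    -1.   ]]
```

View pics/w8.png

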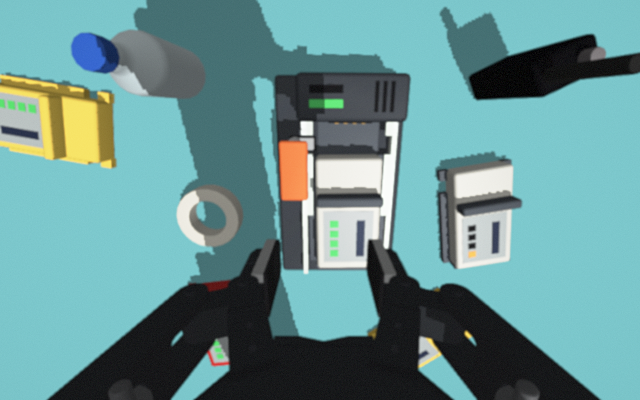

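View pics/s8.png

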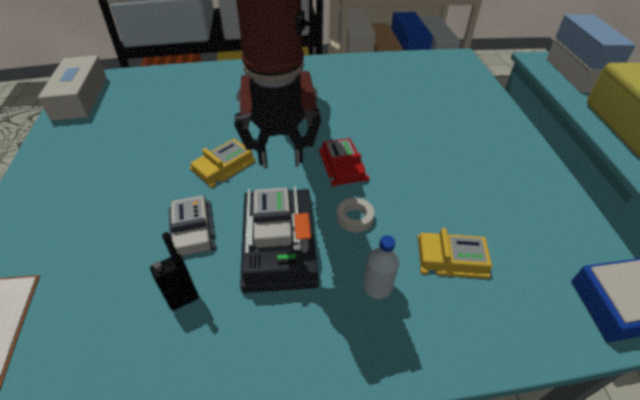

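```bash
python3 - <<'E'
from h import *
T=toolT(arm.sense())
C=np.array([.588,-.0375]);a=-.0285;Q=np.array([[np.cos(a),-np.sin(a)],[np.sin(a),np.cos(a)]])
ch=lambda p: ((p[:2]-C)@Q*1000).round(1)
for n,b in (("wrist",(130,210,270,320)),("scene",(205,245,285,320))):
  im=cv2.imread("pics/w8.png" if n=="wrist" else "pics/s8.png");h=cv2.cvtColor(im,cv2.COLOR_BGR2HSV)
  m=cv2.inRange(h,(5,120 if n=="wrist" else 150,120),(16,255,255));k=np.zeros_like(m);k[b[0]:b[1],b[2]:b[3]]=m[b[0]:b[1],b[2]:b[3]]
  c=max(cv2.findContours(k,0,2)[0],key=cv2.contourArea);r=cv2.minAreaRect(c);print(n,r,[ch(onz(n,r[0],z,T)) for z in (.08,.066)])
im=cv2.imread("pics/w8.png")
cv2.imwrite("pics/w8c.png",cv2.resize(im[60:280,265:415],None,fx=4,fy=2.7,interpolation=cv2.INTER_CUBIC))
for nm,p,z in (("blk front",(345,121),.074),("packrear top",(348,158),.062),("bar rear top",(348,196),.082),("pack front top",(348,267),.062)): print(nm,ch(onz("wrist",p,z,T)))
E
```

```text
wrist ((292.5, 170.5), (59.0, 29.0), 90.0) [array([20.5, 62.6]), array([17.4, 64.2])]
scene ((301.91802978515625, 225.59837341308594), (25.259469985961914, 14.395182609558105), 84.80557250976562) [array([23.2, 62.2]), array([11.6, 62.7])]
blk front [71.   7.7]
packrear top [30.7  2.6]
bar rear top [-7.2  3.2]
pack front top [-107.6   -1.2]
```

View pics/w8c.png

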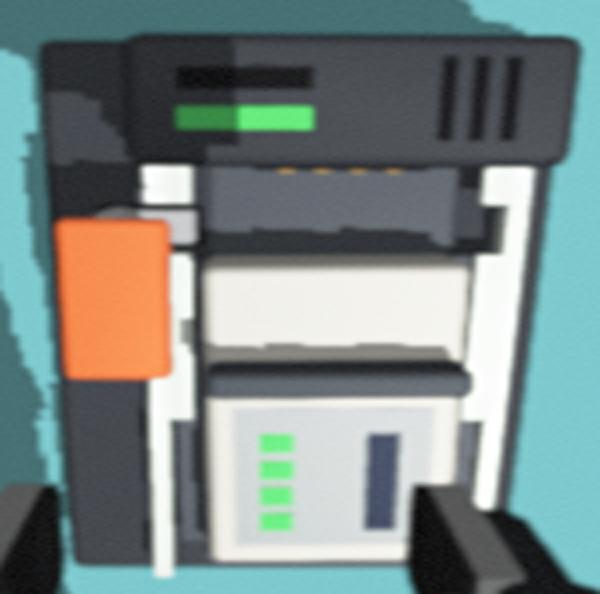

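The pad is back up: its scene-camera centre is (301.9, 225.6), against (302.0, 225.5) at the start. The catch tooth shows behind the pack's rear end, the pack has moved about 36 mm and lies flat, and the hand is clear.

```bash
python3 -c "
from workcell import order;print(order.hand_in())"
```

```text
the job is handed in; nothing more can be done
None
```

The pack is released, and I handed the job in at about 11.4 s. One finger held the release bar fully down while the other pushed the grip bar towards the open front. I then let the bar spring up and raised the hand well clear.

**Final checks:**
- **Pack:** it slid about 36 mm, where 30 mm was needed. It lies flat between the rails, with the raised catch tooth visible behind its rear end.
- **Release bar:** the pad is back at its starting height; its centre in the scene camera is within 0.2 px of where it began.
- **Other things on the bench:** by eye, nothing looks moved between the first and last scene pictures. I did not measure their positions.

**What went less cleanly:**
- **Backing off:** the pressing fingertip stuck to the pad by friction as I moved away from the grip bar. The measured force briefly rose to about 57 N (48 N of it vertical), through the fingertips only, and it cleared as I lifted. That is under the 120 N wrist limit, and the gripper's body was clear of everything.
- **Travel estimates:** different image points gave roughly 36 to 39 mm, which is more than the calibration's 2 mm, but all are past 30 mm.

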